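# Close the cover of the teat-cup wash box

## Robot

A 6-joint arm with a two-finger parallel gripper is mounted at the origin on the work surface. World frame = base frame: x ahead of the robot, y to its left, z up, the work surface at z = 0. Lengths are in m, angles in degrees, forces in N, time in s.
With the tool pointing down it reaches from about 0.4 to 0.825 m from the base axis. Payload 7 kg.
Tool frame: the origin (TCP) lies midway between the tips of the shut fingers; the grasp point (between the pads) lies 19 mm behind it; z points along the fingers, y is the direction in which the jaws open and shut (so a half turn about z gives the same grasp; the last joint's range is limited). The gripper opens to 88 mm and grips with 3 to 60 N. Pads are 19 mm wide; open, the fingers measure 130 mm over their backs; the gripper's body (78 mm by 193 mm) begins 47 mm behind the grasp point.
Start: joints at [84.345, 20.546, 0.682, 0, -70.136, -16.507], TCP at [0.255, 0.625, 0.19] pointing down, gripper open.
Joint ranges: [-176.03, 176.03], [-82.01, 121.73], [-58.28, 71.71], [-173.87, 95.51], [-174.79, -0.11], [-173.66, 173.66]. Speed limits (degrees/s): [136.94, 136.94, 172.46, 180, 180, 180].

## Interface

Orientations are given as a 3x3 rotation matrix whose columns are the frame's x, y, z axes.
In Python, from rig import robot gives the robot as it stands. Calls block until the motion is done:
- robot.goto(position, orientation): joint-space move of the TCP to a pose.
- robot.servo_line(position, ori=None, speed=0.15): straight line of the TCP; ori=None keeps the orientation; speed is the mean speed in m/s.
- robot.movej(angles): joint-space move.
- robot.move_gripper(opening): opening from 0.0 (shut) to 1.0 (fully open); the grip force is fixed at half the most; returns when the fingers have stopped.
- robot.dwell(seconds).
- robot.ik(position, orientation): joint angles nearest the present ones, or None.
- robot.grab_frame(name): name is "scene" or "side" or "wrist"; returns (picture, depth): 400x640x3 uint8, red, green, blue; 400x640 float32, m along the optical axis (not along the pixel's ray), 0 where there is no reading.
- robot.camera_info(name): a dict with "vfov" (degrees; the focal length in pixels is half the picture's height over the tangent of half this angle, whatever the lens; pixels are square), "cx", "cy" (the principal point, pixels), "view" (4x4, takes a point from world to camera coordinates); the wrist camera has in their place "T_tool_cam" (4x4, takes a point from camera to tool coordinates, whose origin is the TCP and whose axes are the flange's). Camera axes: x right, y down, z forward; pixel columns grow to the right and rows downward; lengths in m; the calibration is good to about 2 mm. A picture is of the moment at which its call begins: read the wrist's pose just before it. camera_info takes no time and is no camera call.
A pose or a line that the arm cannot do raises robot.Unreachable and nothing moves.
- robot.job_done(): hands the job in, once; it reports no verdict.
Readings, each from a call of its own:
- robot.read_t(): time.
- robot.read_qpos(): joint angles.
- robot.read_qvel(): joint speeds.
- robot.read_effort(): joint torques, N m.
- robot.read_position(): TCP position.
- robot.read_tcp_rot(): TCP orientation.
- robot.read_force(): force on the tool from outside, world axes, zero at the start.
- robot.read_ft_torque(): the same for the moment, N m.
- robot.read_grip_width(): opening from 0.0 (shut) to 1.0 (fully open).
Only numpy, scipy, OpenCV 4.12 (cv2) and the standard library are available. Lean on these libraries where they do the work, as an engineer would, in place of code of your own. Each camera call takes 0.05 s, during which the arm holds its last target.

## Task

Two stainless wash boxes stand on the milking-equipment bench with their hinged covers open. Lower the cover of the box that holds the four teat cups gently, without slamming it, until it is fully home on its box, and let go. Leave the empty box's cover open as it stands.

Things in the scene. Friction and masses are not known exactly. Their poses are not given: they have to be found in the camera images.
- cover (a joint): Hinge of the cover to close, rad: 0 = fully home, flat on its box; grows as it opens; about 1.0 to 1.25 at the start. Stiff friction hinge (0.9 N m): the cover (about 0.6 kg) stays where it is left, never falls; 1 to 6 N near its free edge pushes it. Flat steel plate, 200 mm from hinge to free edge, 220 wide, 5 thick, with a 70 mm wide tab jutting 23 mm from mid free edge in its plane.
- cover_hinge (a point): Middle of that cover's hinge axis, on the plate's lower face, 93 mm above the box's underside, along the top edge of the box nearest the robot. Turns with the cover: x runs from hinge to free edge, y along the hinge, z out of the upper (outer) face, which faces the robot while open. Closed, x is level, pointing away from the robot (within 0.35 rad of world x), and z is up.
- cover_edge (a point): Middle of that cover's free edge, on its upper face: 200 mm along x and 5 mm along z from cover_hinge, same axes. Closed, it lies 5 mm higher than cover_hinge. Its box is fixed, open, stainless, 200 x 220 mm, 90 mm high, on feet 5 to 65 mm tall (differs each time), to the left or right, with four blue-violet teat cups lying side by side in it.
- spare_edge (a point): The same point, with the same axes, of the other cover: an identical box and cover, but the box is empty (only four thin bars across it near the bottom). It stands open too; leave it alone.

How it is judged (in metres and radians):
At the end, for the whole second after the job is handed in: The cover of the box with the teat cups is down on its box, within 0.07 rad of fully closed (its free edge within about 14 mm), and the other cover's edge is within 20 mm of where it stood (value of joint cover below 0.07 rad and distance of spare_edge from where it was at the start of the episode below 0.02 m); the robot touches nothing.
It fails at once if the cover was slammed: closing faster than 1.5 rad/s (its edge at 0.3 m/s) over the last 0.25 rad (value of joint cover below 0.25 rad and velocity of joint cover below -1.5 rad/s).
It fails at once if the empty box's cover was moved by more than 20 mm at its edge (distance of spare_edge from where it was at the start of the episode above 0.02 m).
It also fails if it takes over 40 s, if anything falls off the work surface, if the arm or the gripper's body presses on something with over 40 N, if the wrist force passes 120 N, or if a joint passes its speed limit or range.

## Working session

There is one attempt and no reset: what is moved stays moved. The work goes in short steps, each a Python script; the robot and the scene stay as the last script left them, time stands still between calls to the robot, and variables do not carry over. Pictures are saved under pics/ and viewed, and the job is handed in when it is done.

```bash
ls; mkdir -p pics
python3 - <<'E'
from rig import robot
import cv2, numpy as np
for n in ["scene","side","wrist"]:
    im,d=robot.grab_frame(n); cv2.imwrite(f"pics/{n}0.png",im[:,:,::-1]); np.save(f"{n}0.npy",d); np.save(f"{n}0im.npy",im)
    print(n,robot.camera_info(n))
print(robot.read_t(),robot.read_position(),robot.read_tcp_rot())
E
```

```text
pics
scene {'vfov': 50.11440066660137, 'cx': 319.02472555828405, 'cy': 196.06774869203198, 'view': array([[-0.21054528,  0.97744097, -0.01672841,  0.14471077],
       [ 0.76455096,  0.1539758 , -0.62590198, -0.3028905 ],
       [-0.60920647, -0.14457043, -0.7797223 ,  1.4434242 ],
       [ 0.        ,  0.        ,  0.        ,  1.        ]])}
side {'vfov': 43.94568127740323, 'cx': 321.1582620456576, 'cy': 197.8614204215895, 'view': array([[ 0.99069297, -0.135783  ,  0.0095086 , -0.52266585],
       [-0.06537198, -0.5359091 , -0.84174102,  0.17437672],
       [ 0.11938986,  0.83328532, -0.53979778,  1.00440128],
       [ 0.        ,  0.        ,  0.        ,  1.        ]])}
wrist {'vfov': 68.85406155512156, 'cx': 319.7926759778611, 'cy': 204.70156400619035, 'T_tool_cam': array([[-5.55543965e-04, -9.67745225e-01, -2.51930290e-01,
         6.80339832e-02],
       [ 9.99999762e-01, -4.34831339e-04, -5.34822075e-04,
        -8.47194280e-04],
       [ 4.08024324e-04, -2.51930528e-01,  9.67745236e-01,
        -1.94540631e-01],
       [ 0.00000000e+00,  0.00000000e+00,  0.00000000e+00,
         1.00000000e+00]])}
0.15 [0.25449787 0.62474591 0.1897492 ] [[ 9.26096297e-01 -3.77287063e-01 -3.47413361e-04]
 [-3.77287199e-01 -9.26095510e-01 -1.21475044e-03]
 [ 1.36571674e-04  1.25605050e-03 -9.99999202e-01]]
```

View pics/scene0.png

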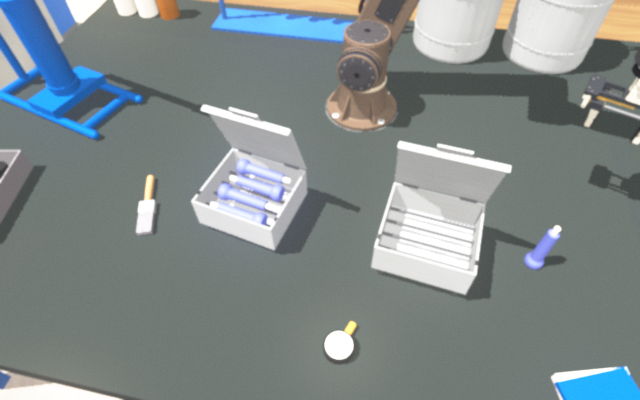

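View pics/side0.png

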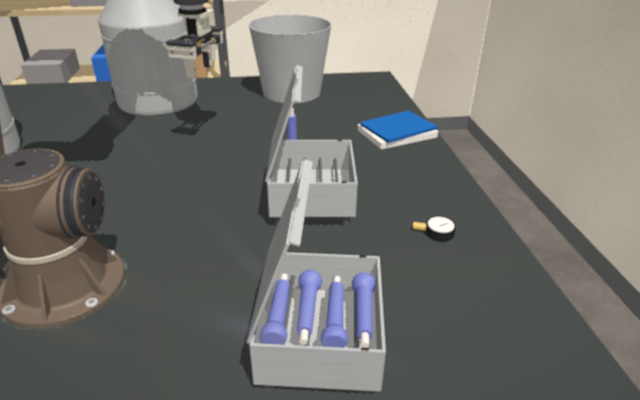

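View pics/wrist0.png

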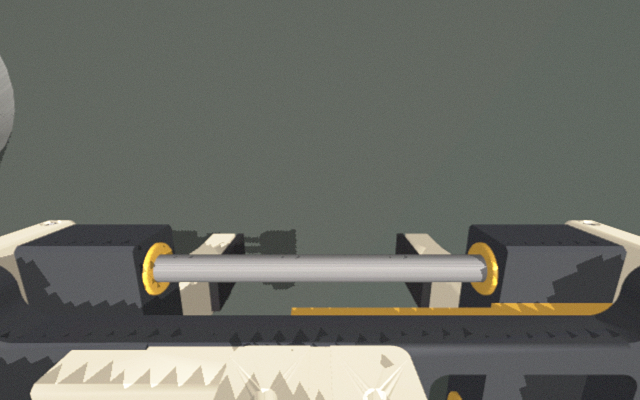

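The scene picture shows the box with the blue cups at left (px ~255,190; to the robot's right). Its cover has corners at about (203,107) and (297,132). The empty box is at px ~435,230. Next I measure both from depth.

```bash
cat > h.py <<'E'
import numpy as np, cv2
from rig import robot
def cloud(d,info,T=None):
    f=200/np.tan(np.radians(info['vfov'])/2)
    v,u=np.mgrid[0:400,0:640]
    P=np.stack([(u-info['cx'])/f*d,(v-info['cy'])/f*d,d],-1)
    M=np.linalg.inv(info['view']) if T is None else T
    P=P@M[:3,:3].T+M[:3,3]; P[d<=0]=np.nan
    return P
E
python3 - <<'E'
from h import *
for n in ["scene","side"]:
    P=cloud(np.load(n+"0.npy"),robot.camera_info(n)); np.save(n+"P.npy",P)
    im=np.load(n+"0im.npy")
    r=(100,270,180,330) if n=="scene" else (150,395,240,400)
    c=im[r[0]:r[1],r[2]:r[3],::-1]
    cv2.imwrite(f"pics/{n}crop.png",cv2.resize(c,None,fx=4 if n=='scene' else 2.4,fy=4 if n=='scene' else 2.4,interpolation=cv2.INTER_CUBIC)[:600])
P=np.load("sceneP.npy")
for uv in [(203,107),(207,110),(250,120),(295,134),(299,163),(260,145),(240,125),(242,114),(235,160),(300,185),(272,235),(200,200),(160,260),(170,180)]:
    print(uv,P[uv[1],uv[0]].round(3))
# segment: points in box region 
m=np.isfinite(P).all(-1); sub=P[100:250,195:310].reshape(-1,3)
for z in np.arange(0,0.4,0.02):
    s=sub[(sub[:,2]>=z)&(sub[:,2]<z+.02)]
    if len(s):print(round(z,2),len(s),np.percentile(s[:,0],[2,98]).round(3),np.percentile(s[:,1],[2,98]).round(3))
E
```

```text
(203, 107) [ 0.446 -0.318  0.308]
(207, 110) [ 0.454 -0.305  0.308]
(250, 120) [ 0.47  -0.197  0.31 ]
(295, 134) [ 0.174 -0.189 -0.001]
(299, 163) [ 0.432 -0.104  0.151]
(260, 145) [ 0.425 -0.204  0.188]
(240, 125) [ 0.444 -0.237  0.266]
(242, 114) [ 0.47  -0.214  0.324]
(235, 160) [ 0.386 -0.304  0.074]
(300, 185) [ 0.459 -0.098  0.099]
(272, 235) [ 0.616 -0.128  0.088]
(200, 200) [ 0.553 -0.335  0.093]
(160, 260) [ 0.689 -0.412 -0.002]
(170, 180) [ 0.433 -0.502 -0.003]
0.0 1636 [0.035 0.628] [-0.524 -0.065]
0.02 1144 [0.396 0.614] [-0.326 -0.097]
0.04 706 [0.396 0.616] [-0.332 -0.094]
0.06 1198 [0.392 0.616] [-0.334 -0.095]
0.08 2676 [0.391 0.612] [-0.332 -0.101]
0.1 1834 [0.388 0.613] [-0.335 -0.096]
0.12 242 [0.385 0.426] [-0.301 -0.091]
0.14 238 [0.392 0.433] [-0.301 -0.094]
0.16 240 [0.398 0.439] [-0.304 -0.093]
0.18 274 [0.404 0.446] [-0.305 -0.095]
0.2 276 [0.411 0.453] [-0.305 -0.097]
0.22 291 [0.418 0.459] [-0.308 -0.098]
0.24 314 [0.424 0.466] [-0.309 -0.1  ]
0.26 330 [0.431 0.473] [-0.309 -0.1  ]
0.28 50 [0.437 0.481] [-0.308 -0.1  ]
0.3 633 [0.446 0.493] [-0.314 -0.106]
0.32 105 [0.462 0.477] [-0.244 -0.177]
```

View pics/scenecrop.png

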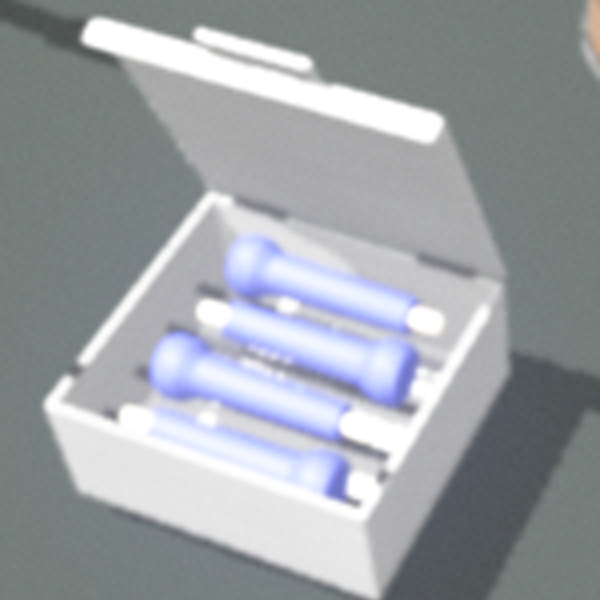

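Run:
```python
from h import *
P=np.load("sceneP.npy")
def fit(r,zl,zh,sy):
    s=P[r[0]:r[1],r[2]:r[3]].reshape(-1,3); s=s[np.isfinite(s).all(1)]
    c=s[(s[:,2]>zl)&(s[:,2]<zh)]
    for k in range(5):
        m=c.mean(0); n=np.linalg.svd(c-m)[2][2]; e=(c-m)@n; c=c[abs(e)<max(.003,2*e.std())]
    n*=-np.sign(n[0])   # outward: toward robot
    y=np.cross(n,np.cross([0,0,1.],n)); 
    yh=np.cross([0,0,1.],-n*[1,1,0]); yh/=np.linalg.norm(yh); yh-=yh@n*n; 
    x=np.cross(yh,n)
    th=np.arctan2(x[2],np.hypot(x[0],x[1])); yaw=np.arctan2(x[1],x[0])
    print("plane n",n.round(3),"res",e.std().round(4),len(c),"theta",th.round(3),"yaw",yaw.round(3))
    # all points near the plane (cover)
    a=s[(abs((s-m)@n)<.012)&(s[:,2]>.05)]
    yy=(a-m)@yh
    for z in np.arange(zl-.06,.37,.01):
        q=a[(a[:,2]>=z)&(a[:,2]<z+.01)]
        if len(q)>3: print(round(z,3),len(q),((q-m)@yh).min().round(3),((q-m)@yh).max().round(3), "x",((q-m)@x).mean().round(3),"n",((q-m)@n).mean().round(4))
    print("m",m,"x",x,"y",yh)
    # rim: top of front wall / side walls
    rim=s[(s[:,2]>.0)]
    h,b=np.histogram(s[:,2],np.arange(0.0,.36,.004)); print([(round(bb,3),hh) for bb,hh in zip(b,h) if hh>60])
fit((100,250,195,310),.14,.28,0)
print()
fit((140,290,370,512),.14,.24,0)
```

```text
plane n [-0.93   0.181  0.319] res 0.0007 1951 theta 1.246 yaw -0.192
0.08 19 -0.107 0.105 x -0.13 n -0.0112
0.09 137 -0.112 0.106 x -0.122 n -0.0101
0.1 186 -0.114 0.106 x -0.113 n -0.0074
0.11 188 -0.115 0.106 x -0.104 n -0.0036
0.12 127 -0.113 0.105 x -0.095 n -0.0004
0.13 114 -0.113 0.106 x -0.084 n 0.0
0.14 117 -0.113 0.105 x -0.073 n 0.0
0.15 121 -0.111 0.106 x -0.062 n 0.0
0.16 121 -0.115 0.106 x -0.052 n 0.0001
0.17 119 -0.113 0.107 x -0.042 n -0.0
0.18 135 -0.113 0.105 x -0.031 n -0.0
0.19 139 -0.113 0.106 x -0.021 n 0.0001
0.2 133 -0.111 0.106 x -0.01 n -0.0
0.21 143 -0.115 0.105 x 0.001 n -0.0
0.22 139 -0.112 0.106 x 0.011 n 0.0
0.23 152 -0.112 0.106 x 0.021 n -0.0
0.24 154 -0.114 0.106 x 0.032 n 0.0001
0.25 160 -0.114 0.105 x 0.043 n -0.0
0.26 164 -0.114 0.106 x 0.053 n 0.0
0.27 166 -0.114 0.106 x 0.064 n 0.0001
0.28 41 -0.109 0.106 x 0.071 n -0.0003
0.29 9 0.099 0.106 x 0.084 n 0.0005
0.3 466 -0.115 0.106 x 0.1 n -0.0057
0.31 136 -0.109 0.101 x 0.104 n -0.0009
0.32 98 -0.039 0.031 x 0.117 n 0.0011
0.33 7 -0.031 0.029 x 0.122 n 0.0015
m [ 0.43395779 -0.1996971   0.2145590
[... 4305 characters left out ...]
p.float64(0.228), np.int64(90)), (np.float64(0.232), np.int64(77)), (np.float64(0.236), np.int64(91)), (np.float64(0.24), np.int64(82)), (np.float64(0.244), np.int64(96)), (np.float64(0.248), np.int64(82)), (np.float64(0.252), np.int64(97)), (np.float64(0.256), np.int64(84)), (np.float64(0.26), np.int64(106)), (np.float64(0.264), np.int64(87)), (np.float64(0.268), np.int64(105)), (np.float64(0.272), np.int64(95)), (np.float64(0.276), np.int64(102)), (np.float64(0.28), np.int64(93)), (np.float64(0.284), np.int64(114)), (np.float64(0.288), np.int64(95)), (np.float64(0.292), np.int64(104)), (np.float64(0.316), np.int64(388)), (np.float64(0.32), np.int64(382)), (np.float64(0.336), np.int64(63))]
```

Run:
```python
from h import *
x=np.array([0.31346334,-0.06093942,0.94764293]); m=np.array([0.43395779,-0.1996971,0.21455907]); y=np.array([.190834,.981622,0])
xh=np.array([.981622,-.190834,0])
H0=m-.098*x-.0035*y
print("H0",H0)
for n in ["scene","side"]:
    P=np.load(n+"P.npy").reshape(-1,3); P=P[np.isfinite(P).all(1)]
    L=np.c_[(P-H0)@xh,(P-H0)@y,P[:,2]]
    L=L[(abs(L[:,0]-.1)<.2)&(abs(L[:,1])<.15)]
    # rim: top of side walls & front
    for nm,k in [("left",(abs(L[:,1]-.107)<.006)&(L[:,0]>.05)&(L[:,0]<.19)),("right",(abs(L[:,1]+.107)<.006)&(L[:,0]>.05)&(L[:,0]<.19)),("front",(abs(L[:,0]-.2)<.015)&(abs(L[:,1])<.1))]:
        q=L[k&(L[:,2]<.2)]
        if len(q)>5: print(n,nm,len(q),np.percentile(q[:,2],[50,80,90,95,99]).round(4), "x",np.percentile(q[:,0],[2,98]).round(3),"y",np.percentile(q[:,1],[2,98]).round(3))
    q=L[(L[:,2]<.15)&(L[:,2]>.08)]; print(np.percentile(q[:,0],[1,99]),np.percentile(q[:,1],[1,99]))
    q=L[(L[:,2]>.25)]; 
    c=np.c_[(q[:,0])*0.3193+(q[:,2]-H0[2])*.9476, -(q[:,0])*.9476+(q[:,2]-H0[2])*.3193,q[:,1]]
    c=c[abs(c[:,1])<.03]
    ce=c[abs(c[:,2])>.045]; print(n,"edge along x",np.percentile(ce[:,0],[90,95,98,99]).round(4),"tab",np.percentile(c[abs(c[:,2])<.03][:,0],[90,95,98,99]).round(4), "thick",np.percentile(c[:,1],[1,5,50,95,99]).round(4))
# IK scan
HZ=H0.copy()
def pose(th,phi,r=.17,off=0,flip=1):
    xx=np.cos(th)*xh+np.sin(th)*np.array([0,0,1]); nn=-np.sin(th)*xh+np.cos(th)*np.array([0,0,1])
    p=HZ+r*xx+(.005+off)*nn
    z=np.sin(phi)*xh-np.cos(phi)*np.array([0,0,1]); Y=flip*y; 
    return p,np.c_[np.cross(Y,z),Y,z]
for flip in (1,-1):
  for off in (0.03,0):
    for th in (1.246,.9,.6,.3,0):
      for k in (0.3,.5,.7):
        p,R=pose(th,k*th,off=off,flip=flip); q=robot.ik(p,R); print(flip,off,th,k,p.round(3),None if q is None else np.round(q,1))
```

```text
H0 [ 0.40257046 -0.19716071  0.12169006]
scene left 908 [0.0618 0.0998 0.1113 0.1134 0.1164] x [0.053 0.187] y [0.102 0.112]
scene right 697 [0.0853 0.1065 0.1122 0.114  0.116 ] x [0.053 0.184] y [-0.11  -0.104]
scene front 2136 [0.0498 0.0945 0.1079 0.1129 0.1151] x [0.188 0.213] y [-0.096  0.096]
[-0.00100905  0.19950477] [-0.10957817  0.10955017]
scene edge along x [0.1995 0.2003 0.2009 0.201 ] tab [0.2163 0.2179 0.2189 0.2196] thick [-0.0125 -0.0114 -0.0005  0.0019  0.0043]
side left 1812 [0.0888 0.1061 0.1118 0.1136 0.1152] x [0.053 0.187] y [0.103 0.109]
side right 4356 [0.067  0.0991 0.1091 0.1133 0.1154] x [0.053 0.187] y [-0.112 -0.103]
side front 1213 [0.0347 0.1083 0.1139 0.1146 0.1155] x [0.187 0.214] y [-0.098  0.093]
[-0.00345608  0.19520508] [-0.11213799  0.10785195]
side edge along x [0.1988 0.1991 0.1994 0.1996] tab [0.2171 0.2175 0.2177 0.2179] thick [-0.0104 -0.0092  0.0035  0.0066  0.0067]
1 0.03 1.246 0.3 [ 0.423 -0.201  0.294] [   3.9  -18.7  -32.5    6.5  -55.7 -107.6]
1 0.03 1.246 0.5 [ 0.423 -0.201  0.294] [   8.9  -29.8  -48.4   18.5  -38.8 -121. ]
1 0.03 1.
[... 3718 characters left out ...]
8] [  2.6 -17.  -47.4  18.8 -25.5  61.9]
-1 0 0.6 0.3 [ 0.538 -0.223  0.222] [ -2.1   3.9 -18.4   1.9 -57.6  80.3]
-1 0 0.6 0.5 [ 0.538 -0.223  0.222] [ -1.2  -0.5 -25.3   3.9 -48.3  78. ]
-1 0 0.6 0.7 [ 0.538 -0.223  0.222] [ -0.1  -4.5 -32.8   7.1 -38.3  74.4]
-1 0 0.3 0.3 [ 0.561 -0.228  0.177] [ -3.1  11.2 -14.7   0.8 -59.   81.7]
-1 0 0.3 0.5 [ 0.561 -0.228  0.177] [ -2.8   9.  -18.1   1.5 -54.4  81. ]
-1 0 0.3 0.7 [ 0.561 -0.228  0.177] [ -2.4   7.  -21.5   2.4 -49.6  80. ]
-1 0 0 0.3 [ 0.569 -0.23   0.127] [ -3.8  17.6 -12.4   0.  -60.   82.8]
-1 0 0 0.5 [ 0.569 -0.23   0.127] [ -3.8  17.6 -12.4   0.  -60.   82.8]
-1 0 0 0.7 [ 0.569 -0.23   0.127] [ -3.8  17.6 -12.4   0.  -60.   82.8]
```

```bash
cat >> h.py <<'E'
X=np.array([0.31346334,-0.06093942,0.94764293]); Y0=np.array([.190834,.981622,0]); XH=np.array([.981622,-.190834,0]); UP=np.array([0,0,1.])
H=np.array([0.40257046,-0.19716071,0.12169006])-.003*X
def pose(th,phi,r=.17,off=0):
    xx=np.cos(th)*XH+np.sin(th)*UP; nn=-np.sin(th)*XH+np.cos(th)*UP
    p=H+r*xx+(.005+off)*nn
    z=np.sin(phi)*XH-np.cos(phi)*UP; Y=-Y0
    return p,np.c_[np.cross(Y,z),Y,z]
E
python3 - <<'E'
from h import *
robot.move_gripper(0.0)
p,R=pose(1.246,.623,off=.03)
via=p+np.array([-.03,0,.17])
print(robot.ik(via,R))
p0=robot.read_position(); robot.servo_line(p0+[0,0,.31],speed=.3)
print(robot.read_t(),robot.read_position())
robot.goto(via,R); print(robot.read_t(),robot.read_position())
robot.servo_line(p,speed=.15); print(robot.read_t(),robot.read_position(),robot.read_force())
for n in ["scene","side"]:
    im,d=robot.grab_frame(n); cv2.imwrite(f"pics/{n}1.png",im[:,:,::-1])
E
```

```text
[ 12.67301187 -34.1694202  -27.83671657  15.13646454 -63.79847755
  63.58985754]
2.7583 [0.25439927 0.62497088 0.49917258]
5.6667 [ 0.39288991 -0.2005824   0.46113367]
6.9667 [ 0.42269141 -0.20095245  0.29201495] [ 0.39439708  0.41125968 -0.37325715]
```

View pics/side1.png

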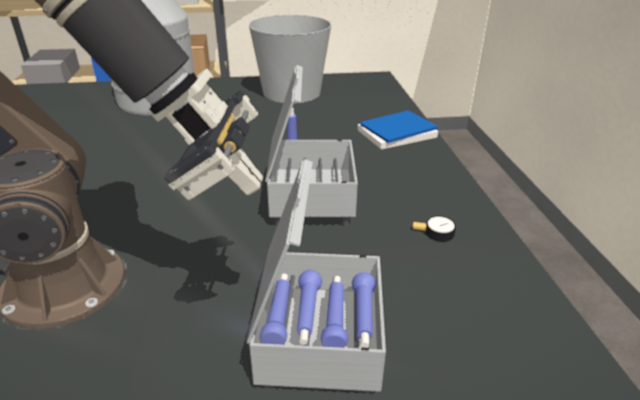

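View pics/scene1.png

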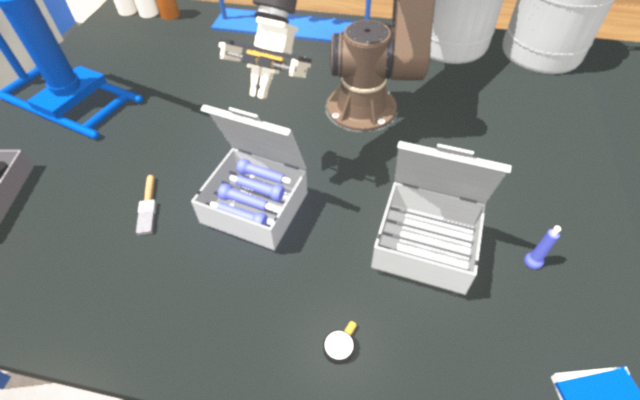

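The side view shows shut fingertips (px ~258,185) just robot-side of the cover (edge px ~303,165). Both covers are unmoved. Next I push along the arc and watch the force.

Run:
```python
from h import *
f0=robot.read_force()
# approach & push to theta 0.8 first
for th,off in [(1.246,.015),(1.246,.005),(1.246,0)]+[(t,0) for t in np.arange(1.2,.79,-.05)]:
    p,R=pose(th,.5*th,off=off); robot.servo_line(p,R,speed=.05)
    f=robot.read_force()-f0
    print(round(th,2),off,round(robot.read_t(),2),f.round(1),robot.read_position().round(3))
    if np.linalg.norm(f)>25: break
for n in ["scene","side"]:
    im,d=robot.grab_frame(n); cv2.imwrite(f"pics/{n}2.png",im[:,:,::-1])
```

```text
1.25 0.015 7.52 [ 0.1  0.3 -0.4] [ 0.436 -0.204  0.286]
1.25 0.005 7.87 [ 1.2  0.3 -0.4] [ 0.446 -0.206  0.283]
1.25 0 8.12 [ 1.2 -0.2 -0.6] [ 0.45  -0.206  0.281]
1.2 0 8.43 [-0.2 -0.4 -0.6] [ 0.458 -0.208  0.279]
1.15 0 8.74 [ 0.4  0.6 -0.8] [ 0.465 -0.209  0.276]
1.1 0 9.06 [-0.3  0.1 -1.7] [ 0.473 -0.211  0.272]
1.05 0 9.38 [ 1.1 -0.4 -0.7] [ 0.48  -0.212  0.269]
1.0 0 9.69 [ 0.7  0.  -0.2] [ 0.488 -0.214  0.265]
0.95 0 10.01 [1.  0.3 0.2] [ 0.495 -0.215  0.26 ]
0.9 0 10.32 [ 0.3 -0.2 -1.3] [ 0.502 -0.216  0.255]
0.85 0 10.64 [-0.2  0.2 -0.9] [ 0.508 -0.218  0.25 ]
0.8 0 10.96 [ 0.1  0.5 -0.4] [ 0.515 -0.219  0.244]
```

View pics/side2.png

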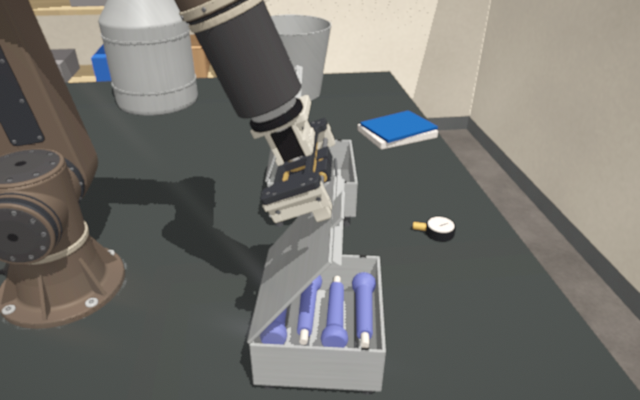

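The cover is turning with the fingers: its free edge is now at px ~(340,215), and forces stay low. I continue to closed.

Run:
```python
from h import *
f0=robot.read_force()
seq=[(t,0) for t in np.arange(.75,-.001,-.05)]+[(0,-.002*k) for k in range(1,7)]
for th,off in seq:
    p,R=pose(th,.5*th,off=off); robot.servo_line(p,R,speed=.05 if th>.2 else .03)
    f=robot.read_force()
    print(round(th,2),off,round(robot.read_t(),2),f.round(1),robot.read_position().round(4))
    if np.linalg.norm(f)>10: break
for n in ["scene","side"]:
    im,d=robot.grab_frame(n); cv2.imwrite(f"pics/{n}3.png",im[:,:,::-1]);
```

```text
0.75 0 11.38 [-0.7  0.1  0.2] [ 0.5206 -0.2201  0.2382]
0.7 0 11.69 [0.6 0.2 0.9] [ 0.5262 -0.2212  0.2319]
0.65 0 12.01 [ 0.5 -0.2 -0.5] [ 0.5316 -0.2223  0.2254]
0.6 0 12.32 [ 0.3 -0.4 -0.6] [ 0.5367 -0.2232  0.2186]
0.55 0 12.64 [ 0.5 -0.1  0. ] [ 0.5414 -0.2241  0.2116]
0.5 0 12.96 [ 0.4  0.6 -0.2] [ 0.5458 -0.225   0.2043]
0.45 0 13.28 [-0.1 -0.5  0.6] [ 0.5499 -0.2258  0.1968]
0.4 0 13.59 [ 0.4 -0.1  0.9] [ 0.5535 -0.2265  0.1891]
0.35 0 13.91 [0.5 0.3 0.6] [ 0.5568 -0.2271  0.1812]
0.3 0 14.22 [-0.1 -0.  -0.3] [ 0.5597 -0.2277  0.1732]
0.25 0 14.54 [-0.4  0.1 -0.1] [ 0.5622 -0.2281  0.165 ]
0.2 0 14.97 [ 0.7 -0.6 -0.6] [ 0.5641 -0.2286  0.157 ]
0.15 0 15.41 [ 0.4 -0.  -0.2] [ 0.5658 -0.2289  0.1487]
0.1 0 15.84 [-0.3 -0.8 -0.4] [ 0.567  -0.2291  0.1402]
0.05 0 16.27 [ 0.4  0.  -0.5] [ 0.5679 -0.2293  0.1318]
-0.0 0 16.71 [ 0.1  0.1 -0.6] [ 0.5683 -0.2293  0.1233]
0 -0.002 16.96 [-0.7  0.6 -0.8] [ 0.5683 -0.2294  0.1217]
0 -0.004 17.21 [ 0.6 -0.2  0.3] [ 0.5685 -0.2294  0.1198]
0 -0.006 17.46 [ 0.3 -0.4  1.3] [ 0.5685 -0.2294  0.1177]
0 -0.008 17.71 [0.5 0.2 0. ] [ 0.5684 -0.2294  0.1157]
0 -0.01 17.96 [ 0.  -1.1  0.4] [ 0.5683 -0.2294  0.1136]
0 -0.012 18.21 [-0.3  0.2  0. ] [ 0.5683 -0.2294  0.1116]
```

View pics/side3.png

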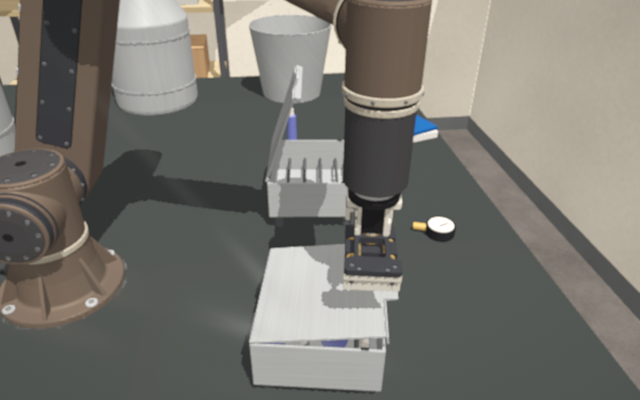

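The cover is nearly down but there is a gap at its front edge (px ~330,342), and the force reads about 0. I need a closer look.

Run:
```python
from h import *
im,d=robot.grab_frame("side"); P=cloud(d,robot.camera_info("side"))
im2,d2=robot.grab_frame("scene"); P2=cloud(d2,robot.camera_info("scene"))
cv2.imwrite("pics/side4.png",cv2.resize(im[190:390,230:430,::-1],None,fx=3,fy=3,interpolation=cv2.INTER_CUBIC))
cv2.imwrite("pics/scene4.png",cv2.resize(im2[80:280,170:370,::-1],None,fx=3,fy=3,interpolation=cv2.INTER_CUBIC))
for nm,Q in (("side",P),("scene",P2)):
    q=Q.reshape(-1,3); q=q[np.isfinite(q).all(1)]
    L=np.c_[(q-H)@XH,(q-H)@Y0,q[:,2]]
    c=L[(L[:,0]>.0)&(L[:,0]<.22)&(abs(L[:,1])<.108)&(L[:,2]>.1)&(L[:,2]<.17)]
    for x0 in np.arange(0,.22,.02):
        s=c[(c[:,0]>=x0)&(c[:,0]<x0+.02)]
        if len(s)>5: print(nm,round(x0,2),len(s),np.percentile(s[:,2],[5,50,95]).round(4))
```

```text
side 0.0 1104 [0.1216 0.1237 0.1257]
side 0.02 1106 [0.1242 0.1263 0.1284]
side 0.04 1116 [0.127  0.1292 0.1311]
side 0.06 1122 [0.1298 0.1319 0.1339]
side 0.08 1138 [0.1326 0.1346 0.1367]
side 0.1 1139 [0.1352 0.1374 0.1394]
side 0.12 967 [0.1378 0.1399 0.142 ]
side 0.14 618 [0.1406 0.1428 0.1449]
side 0.16 613 [0.1431 0.1455 0.1476]
side 0.18 596 [0.1139 0.1476 0.1498]
side 0.2 106 [0.147  0.1503 0.1526]
scene 0.0 313 [0.1201 0.1228 0.1256]
scene 0.02 292 [0.1225 0.1256 0.128 ]
scene 0.04 174 [0.1248 0.1281 0.1306]
scene 0.06 144 [0.1168 0.131  0.1335]
scene 0.08 144 [0.1303 0.134  0.1366]
scene 0.1 150 [0.1128 0.1368 0.1393]
scene 0.12 183 [0.1144 0.1394 0.1418]
scene 0.14 196 [0.1154 0.1422 0.1446]
scene 0.16 442 [0.1418 0.1449 0.1514]
scene 0.18 944 [0.103  0.1467 0.1553]
scene 0.2 487 [0.1074 0.146  0.1523]
```

View pics/side4.png

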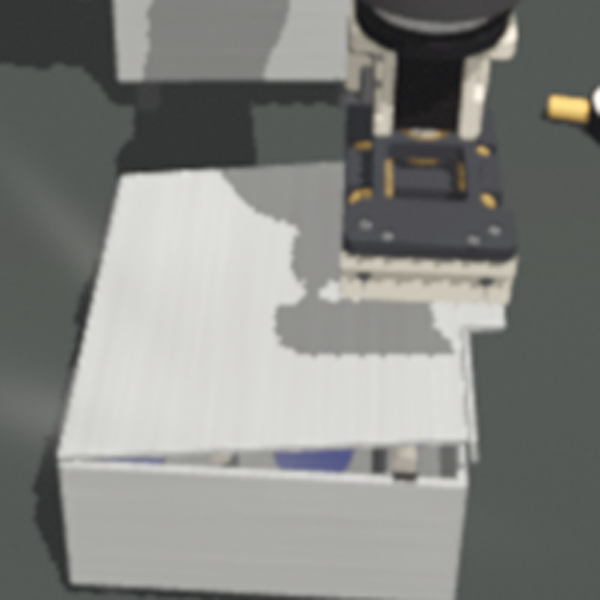

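View pics/scene4.png

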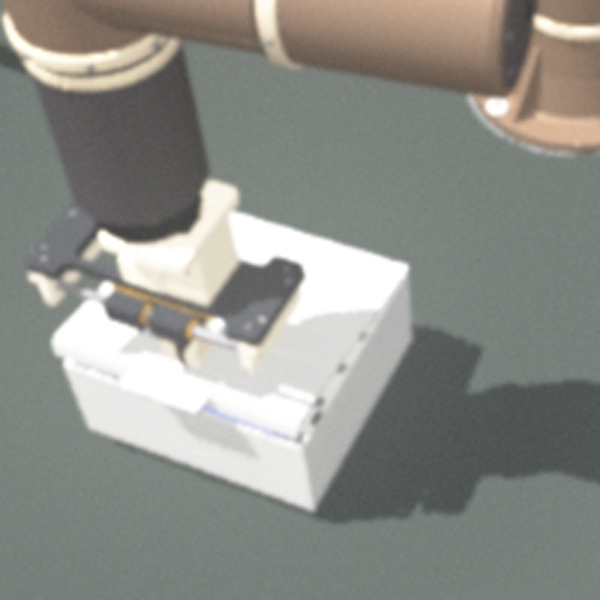

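Run:
```python
from h import *
print(robot.read_grip_width(),robot.read_position(),robot.read_tcp_rot().round(3),robot.read_effort().round(1),robot.read_force(),robot.read_ft_torque())
p=robot.read_position()
for n in("side","scene"):
    i=robot.camera_info(n); f=200/np.tan(np.radians(i['vfov'])/2)
    for dz in (0,.019,.034,.066):
        c=i['view']@np.r_[p+[0,0,dz],1]; print(n,dz,(f*c[:2]/c[2]+[i['cx'],i['cy']]).round(1))
im,d=robot.grab_frame("wrist"); cv2.imwrite("pics/wrist4.png",im[:,:,::-1])
```

```text
0.004860533956703753 [ 0.56823259 -0.22937973  0.11163067] [[ 0.982 -0.191 -0.001]
 [-0.191 -0.982  0.   ]
 [-0.001 -0.    -1.   ]] [ -0.  -52.2  26.4   6.2   0.   -0. ] [-0.16522011 -0.40445017 -0.42648461] [-0.0410916  -0.01928223 -0.00090128]
side 0 [364.9 298.2]
side 0.019 [365.6 289.7]
side 0.034 [366.1 282.8]
side 0.066 [367.3 267.7]
scene 0 [236.6 206.9]
scene 0.019 [235.3 202.1]
scene 0.034 [234.2 198.2]
scene 0.066 [231.9 189.6]
```

View pics/wrist4.png

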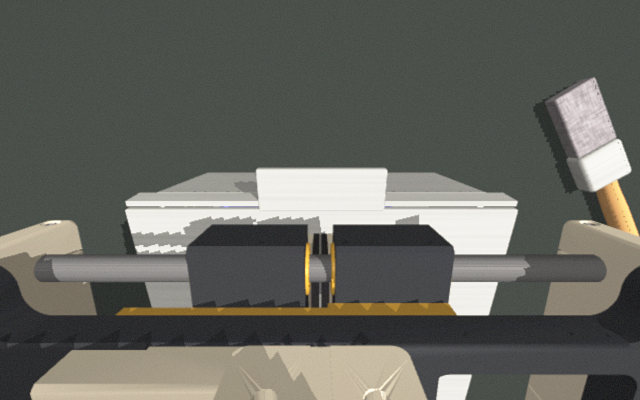

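Run:
```python
from h import *
p=robot.read_position()
im,d=robot.grab_frame("scene"); P=cloud(d,robot.camera_info("scene"))
c=im[170:225,200:275,::-1]; cv2.imwrite("pics/scene5.png",cv2.resize(c,None,fx=10,fy=10,interpolation=cv2.INTER_NEAREST))
L=np.stack([(P-p)@XH,(P-p)@Y0,P[...,2]],-1)
for v in range(186,216,2):
    print(v,[tuple((L[v,u]*1000).round().astype(int)) for u in range(226,246,3)])
im,d=robot.grab_frame("side"); P=cloud(d,robot.camera_info("side"))
L=np.stack([(P-p)@XH,(P-p)@Y0,P[...,2]],-1)
print()
for v in range(270,310,3):
    print(v,[tuple((L[v,u]*1000).round().astype(int)) for u in range(340,400,8)])
```

```text
186 [(np.int64(33), np.int64(17), np.int64(235)), (np.int64(32), np.int64(24), np.int64(237)), (np.int64(30), np.int64(30), np.int64(237)), (np.int64(24), np.int64(33), np.int64(232)), (np.int64(16), np.int64(34), np.int64(223)), (np.int64(27), np.int64(51), np.int64(243)), (np.int64(28), np.int64(60), np.int64(249))]
188 [(np.int64(41), np.int64(22), np.int64(239)), (np.int64(37), np.int64(26), np.int64(236)), (np.int64(36), np.int64(34), np.int64(239)), (np.int64(28), np.int64(35), np.int64(230)), (np.int64(16), np.int64(33), np.int64(216)), (np.int64(-37), np.int64(-4), np.int64(141)), (np.int64(-39), np.int64(4), np.int64(142))]
190 [(np.int64(41), np.int64(21), np.int64(232)), (np.int64(40), np.int64(28), np.int64(234)), (np.int64(37), np.int64(33), np.int64(233)), (np.int64(32), np.int64(37), np.int64(230)), (np.int64(30), np.int64(43), np.int64(230)), (np.int64(-33), np.int64(-2), np.int64(139)), (np.int64(-36), np.int64(5), np.int64(139))]
192 [(np.int64(40), np.int64(18), np.int64(223)), (np.int64(41), np.int64(28), np.int64(229)), (np.int64(40), np.int64(35), np.int64(231))
[... 8334 characters left out ...]
np.int64(-16), np.int64(-50), np.int64(142)), (np.int64(-4), np.int64(-52), np.int64(145)), (np.int64(8), np.int64(-52), np.int64(146)), (np.int64(20), np.int64(-52), np.int64(147)), (np.int64(53), np.int64(96), np.int64(2)), (np.int64(68), np.int64(100), np.int64(-1))]
309 [(np.int64(-41), np.int64(-54), np.int64(139)), (np.int64(-29), np.int64(-57), np.int64(143)), (np.int64(-16), np.int64(-56), np.int64(142)), (np.int64(-4), np.int64(-56), np.int64(143)), (np.int64(8), np.int64(-58), np.int64(146)), (np.int64(19), np.int64(-61), np.int64(149)), (np.int64(53), np.int64(92), np.int64(-3)), (np.int64(68), np.int64(90), np.int64(1))]<stdin>:7: RuntimeWarning: invalid value encountered in cast
```

View pics/scene5.png

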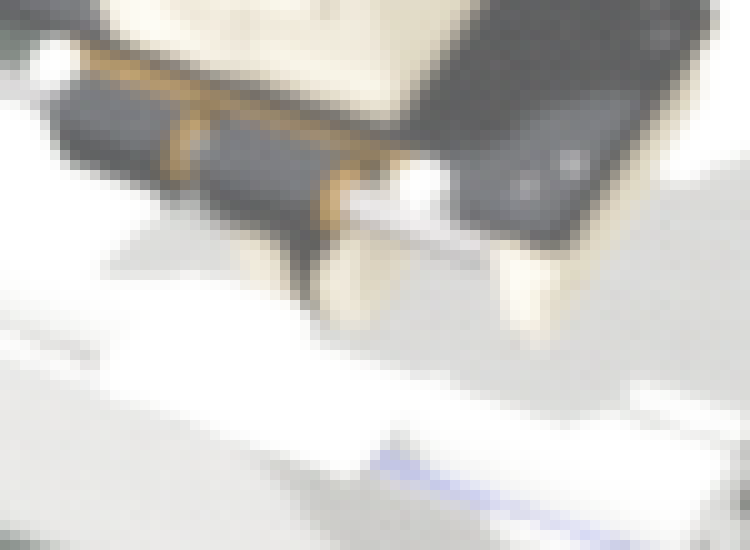

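Run:
```python
from h import *
def look(tag):
    p=robot.read_position(); R=robot.read_tcp_rot(); q=robot.read_qpos()
    im,d=robot.grab_frame("scene"); P=cloud(d,robot.camera_info("scene"))
    L=np.stack([(P-H)@XH,(P-H)@Y0,P[...,2]],-1).reshape(-1,3)
    s=L[(L[:,0]>.02)&(L[:,0]<.15)&(abs(L[:,1]-.08)<.02)&(L[:,2]>.118)&(L[:,2]<.2)]
    print(tag,round(robot.read_t(),2),"tcp",p.round(4),"q",np.round(q,2),"F",robot.read_force().round(2),"cover",np.polyfit(s[:,0],s[:,2],1).round(4),len(s))
    cv2.imwrite(f"pics/scene_{tag}.png",cv2.resize(im[150:250,180:300,::-1],None,fx=5,fy=5,interpolation=cv2.INTER_CUBIC))
    w,dw=robot.grab_frame("wrist"); T=np.eye(4); T[:3,:3]=R; T[:3,3]=p
    Pw=cloud(dw,robot.camera_info("wrist"),T@robot.camera_info("wrist")['T_tool_cam'])
    for uv in [(320,185),(100,100),(320,205),(160,215),(480,215)]: print(uv,Pw[uv[1],uv[0]].round(3))
    # gripper: lowest body pts around tool
    i=robot.camera_info("side")
    _,ds=robot.grab_frame("side"); Ps=cloud(ds,i); Ls=np.stack([(Ps-p)@XH,(Ps-p)@Y0,Ps[...,2]],-1).reshape(-1,3)
    g=Ls[(abs(Ls[:,0])<.03)&(Ls[:,1]<-.08)&(Ls[:,1]>-.1)&(Ls[:,2]>.17)]; print("guard z 1%",np.percentile(g[:,2],[0,1,5]).round(4),"tcp+",(np.percentile(g[:,2],1)-p[2]).round(4))
look("a")
p=robot.read_position(); R=pose(0,0)[1]
robot.servo_line(p+[0,0,.03],R,speed=.05); look("b")
```

```text
a 18.61 tcp [ 0.5683 -0.2294  0.1117] q [-3.750e+00  1.824e+01 -1.357e+01 -1.000e-02 -5.822e+01  8.274e+01] F [-0.02  0.7  -0.12] cover [0.1384 0.1214] 591
(320, 185) [ 0.607 -0.236  0.151]
(100, 100) [ 0.704 -0.033 -0.   ]
(320, 205) [ 0.595 -0.234  0.15 ]
(160, 215) [ 0.606 -0.144  0.148]
(480, 215) [ 0.572 -0.321  0.15 ]
guard z 1% [0.2112 0.2141 0.2163] tcp+ 0.1024
b 19.51 tcp [ 0.5683 -0.2293  0.1417] q [-3.740e+00  1.676e+01 -1.143e+01 -1.000e-02 -6.182e+01  8.274e+01] F [ 0.37  0.02 -0.26] cover [0.1389 0.1215] 587
(320, 185) [ 0.601 -0.235  0.152]
(100, 100) [ 0.71  -0.014  0.002]
(320, 205) [ 0.588 -0.232  0.15 ]
(160, 215) [ 0.601 -0.125  0.148]
(480, 215) [ 0.56  -0.336  0.149]
guard z 1% [0.2428 0.2436 0.2458] tcp+ 0.1019
```

```bash
cd pics; python3 -c "
import cv2,numpy as np
a=cv2.imread('scene_a.png');b=cv2.imread('scene_b.png');cv2.imwrite('ab.png',cv2.resize(np.hstack([a,b]),(800,333)))"
```

```text
(no output)
```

View pics/ab.png

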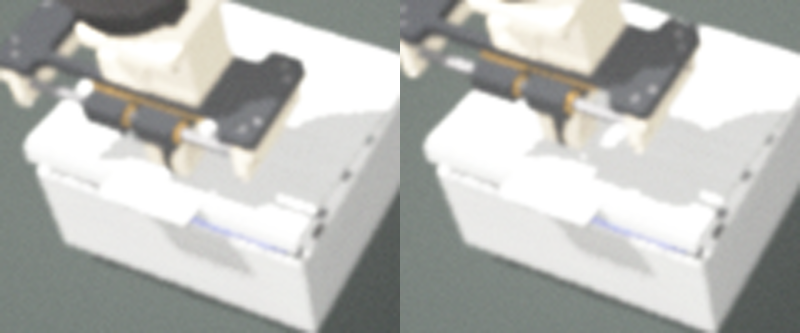

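Run:
```python
from h import *
i=robot.camera_info("side"); f=200/np.tan(np.radians(i['vfov'])/2)
p,R=pose(1.246,.623,off=.03); p=np.array([0.42269141,-0.20095245,0.29201495])
for b in (0,.019,.035,.066): 
    c=i['view']@np.r_[p-b*R[:,2],1]; print("side1",b,(f*c[:2]/c[2]+[i['cx'],i['cy']]).round(1))
robot.servo_line(robot.read_position()+[0,0,.05],speed=.08)
p=robot.read_position(); print(robot.read_t(),p)
for n in("scene","side"):
    im,d=robot.grab_frame(n); P=cloud(d,robot.camera_info(n))
    cv2.imwrite(f"pics/{n}_c.png",cv2.resize(im[150:250,180:300,::-1] if n=="scene" else im[190:390,230:430,::-1],None,fx=4,fy=4,interpolation=cv2.INTER_CUBIC)[:600])
    L=np.stack([(P-p)@XH,(P-p)@Y0,P[...,2]-p[2]],-1).reshape(-1,3)
    g=L[(abs(L[:,0])<.02)&(abs(L[:,1])<.03)&(L[:,2]>-.03)]
    h,b=np.histogram(g[:,2],np.arange(-.03,.15,.01)); print(n,list(zip(b.round(2),h)))
    L=L[(abs(L[:,0])<.04)&(abs(L[:,1])<.1)&(L[:,2]<-.02)]; print(np.percentile(L[:,2]+p[2],[5,50,95]))
```

```text
side1 0 [271.  203.7]
side1 0.019 [263.  194.6]
side1 0.035 [256.  186.7]
side1 0.066 [242.3 171.1]
20.375 [ 0.56786081 -0.22920189  0.19097101]
scene [(np.float64(-0.03), np.int64(0)), (np.float64(-0.02), np.int64(0)), (np.float64(-0.01), np.int64(0)), (np.float64(0.0), np.int64(0)), (np.float64(0.01), np.int64(0)), (np.float64(0.02), np.int64(0)), (np.float64(0.03), np.int64(10)), (np.float64(0.04), np.int64(48)), (np.float64(0.05), np.int64(58)), (np.float64(0.06), np.int64(38)), (np.float64(0.07), np.int64(12)), (np.float64(0.08), np.int64(2)), (np.float64(0.09), np.int64(0)), (np.float64(0.1), np.int64(0)), (np.float64(0.11), np.int64(2)), (np.float64(0.12), np.int64(0)), (np.float64(0.13), np.int64(0))]
[-0.00145056  0.13721316  0.14882204]
side [(np.float64(-0.03), np.int64(0)), (np.float64(-0.02), np.int64(0)), (np.float64(-0.01), np.int64(0)), (np.float64(0.0), np.int64(0)), (np.float64(0.01), np.int64(0)), (np.float64(0.02), np.int64(0)), (np.float64(0.03), np.int64(16)), (np.float64(0.04), np.int64(42)), (np.float64(0.05), np.int64(0)), (np.float64(0.06), np.int64(0)), (np.float64(0.07), np.int64(0)), (np.float64(0.08), np.int64(0)), (np.float64(0.09), np.int64(0)), (np.float64(0.1), np.int64(0)), (np.float64(0.11), np.int64(0)), (np.float64(0.12), np.int64(202)), (np.float64(0.13), np.int64(113))]
[0.00104113 0.14392046 0.14951676]
```

View pics/scene_c.png

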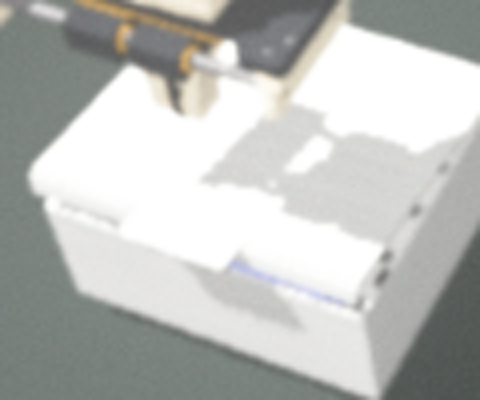

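View pics/side_c.png

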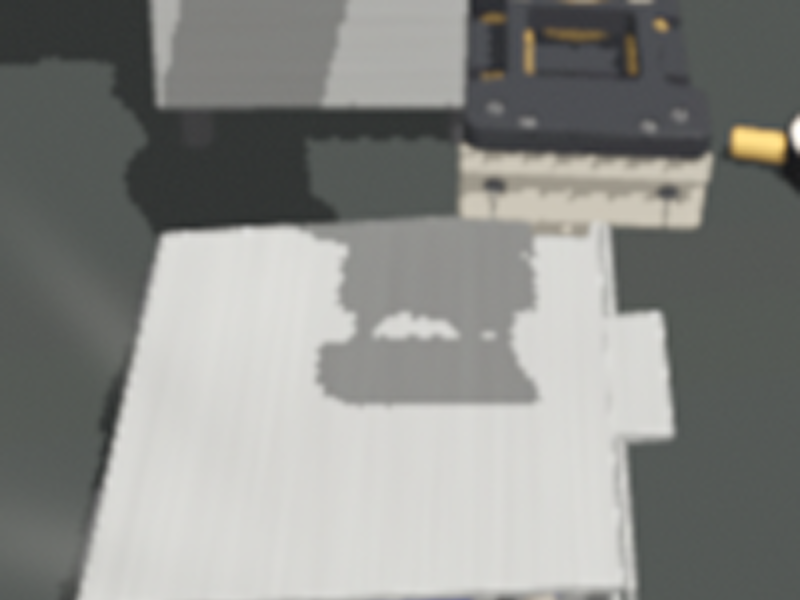

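The wrist camera, scene camera and arm pose all agree. The actual fingertips end about 34 mm behind the stated TCP: no finger points lie below TCP+0.03 m, and the side1 tip pixel matches an offset of 0.035. So the cover was left at ~0.138 rad, untouched by anything else. I correct for this and finish the press with a force stop.

Run:
```python
from h import *
p,R=pose(0,0); 
robot.servo_line([p[0],p[1],.118],R,speed=.08)
z=.114; 
while z>.0799:
    robot.servo_line([p[0],p[1],z],R,speed=.03)
    f=robot.read_force(); print(round(z,4),round(robot.read_t(),2),f.round(1),robot.read_position()[2].round(4))
    if abs(f[2])>10: break
    z-=.004 if z>.096 else .0015
im,d=robot.grab_frame("side"); P=cloud(d,robot.camera_info("side"))
cv2.imwrite("pics/side_d.png",cv2.resize(im[190:390,230:430,::-1],None,fx=3,fy=3,interpolation=cv2.INTER_CUBIC))
L=np.stack([(P-H)@XH,(P-H)@Y0,P[...,2]],-1).reshape(-1,3)
s=L[(L[:,0]>.02)&(L[:,0]<.19)&(L[:,1]<-.05)&(L[:,1]>-.1)&(L[:,2]>.11)&(L[:,2]<.16)]
print("cover",np.polyfit(s[:,0],s[:,2],1).round(4),len(s))
```

```text
0.114 21.82 [ 0.4  1.  -0.1] 0.114
0.11 22.11 [0.1 0.2 0.4] 0.1099
0.106 22.39 [ 0.5 -0.4 -0.3] 0.1057
0.102 22.68 [-0.   0.1 -0.3] 0.1016
0.098 22.96 [-0.2 -0.2  0.1] 0.0977
0.094 23.24 [0.1 0.1 0.4] 0.0937
0.0925 23.49 [ 0.1 -0.6 -0.7] 0.0924
0.091 23.74 [-0.2  0.   0.2] 0.0909
0.0895 23.99 [ 0.7  0.2 -0. ] 0.0894
0.088 24.24 [-0.5 -0.9  0.3] 0.0879
0.0865 24.49 [-1.6  0.8  4.8] 0.0868
0.085 24.74 [-4.6  3.7 14.4] 0.0867
cover [-0.0006  0.1221] 2764
```

View pics/side_d.png

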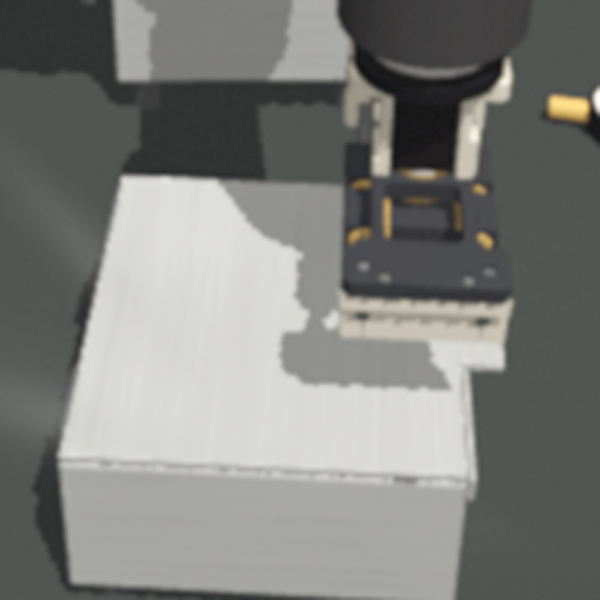

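The cover now lies flat on the rim (side crop, near edge px ~60–465, 465–480; no gap). The depth fit gives a slope of -0.0006 rad, and the force stop read 14 N. Next I lift off, verify both covers, and hand in.

Run:
```python
from h import *
p=robot.read_position(); robot.servo_line(p+[0,0,.03],speed=.06); robot.servo_line(p+[0,0,.14],speed=.15)
robot.dwell(.3)
im,d=robot.grab_frame("scene"); P=cloud(d,robot.camera_info("scene")); P0=np.load("sceneP.npy")
cv2.imwrite("pics/scene_e.png",im[:,:,::-1])
ims,ds=robot.grab_frame("side"); Ps=cloud(ds,robot.camera_info("side"))
for n,Q in(("scene",P),("side",Ps)):
    L=np.stack([(Q-H)@XH,(Q-H)@Y0,Q[...,2]],-1).reshape(-1,3)
    s=L[(L[:,0]>.02)&(L[:,0]<.19)&(abs(L[:,1])<.1)&(L[:,2]>.11)&(L[:,2]<.145)]; print(n,"cover",np.polyfit(s[:,0],s[:,2],1).round(4),len(s))
a=P0[155:185,400:490]; b=P[155:185,400:490]; print("spare diff",np.nanpercentile(np.linalg.norm(a-b,axis=-1),[50,80]))
print(robot.read_t(),robot.read_position(),robot.read_force())
```

```text
scene cover [0.0025 0.1213] 3863
side cover [0.0006 0.1219] 8888
spare diff [0.00166043 0.00313622]
26.75 [ 0.56851301 -0.2294632   0.22630111] [-0.47855081 -0.17737083  0.32039666]
```

View pics/scene_e.png

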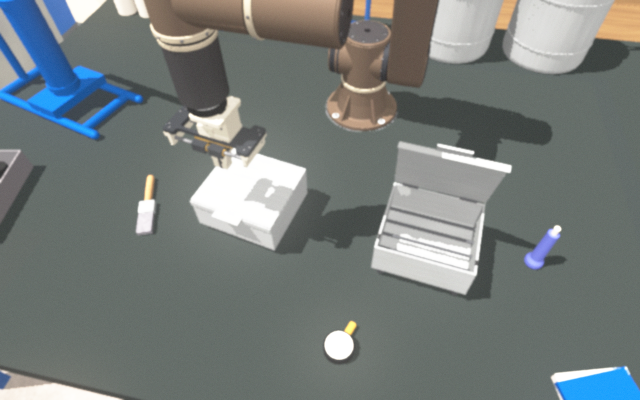

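The cover with the cups is flat and shut (px ~250,195), and the gripper is clear above it. The empty box's cover still stands open (px ~448,170).

```bash
python3 -c "
from rig import robot
robot.job_done(); print(robot.read_t())"
```

```text
the job is handed in; nothing more can be done
the job is handed in; nothing more can be done
```

I closed the cover of the box holding the teat cups, let go, and handed the job in at about 27 s. `job_done` gives no verdict, so the result rests on my own checks.

I pushed the cover's outer face with the shut fingertips along the hinge arc. It moved at about 0.3 rad/s, and slower near the end, so it was never slammed.

**Last checks**
- **Cover with the cups:** depth slope is 0.0025 rad (scene camera) and 0.0006 rad (side camera), against the 0.07 rad limit. It is flat with no gap, and the press force was stopped at about 15 N.
- **Empty box's cover:** still open, with surface points differing from the start by about 2 mm, which is camera noise.
- **Gripper:** lifted well clear, with the force reading about 0.

**What disagreed:** the real fingertips end about 34 mm behind the stated TCP. My first pass therefore left the cover at about 0.14 rad with no force reading. The pictures showed the gap, and I pressed the extra distance under a force stop. The force sensor also showed almost nothing while the cover was turning, so I judged that part from the pictures and depth.

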